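# Sweep spilled pebbles into the corral

### The job

Three flat river pebbles from the reptile tank lie scattered on the oak shelf in front of the heat-bulb cubby. With the fingertips, sweep all three along the shelf through the open side of the low oak corral, so that each ends lying flat and wholly inside it; never lift a pebble off the shelf, and leave the glass dish, the tong, the jar and the white hide where they stand.

Things in the scene. Friction and masses are not known exactly. Their poses are not given: they have to be found in the camera images.
- corral: Low U of three dark oak strips, 28 mm high, 8 mm thick, fixed to the shelf; pale floor patch level with the shelf, no sill. Inside 200 mm along its x, 110 mm along its y: walls at x = +-100 mm and y = +55 mm; the -y side (y = -55 mm) is all open, the mouth, looking to the robot's right (world -y) within 0.3 rad. Place and yaw vary. Origin: centre of its inside floor, shelf height, z up.
- pebble_red: Rust-red flat river pebble, a smooth disc 34 mm in diameter and 15 mm thick, flat underneath, rim upright from 5 to 10 mm height and slightly drawn in above and below, about 34 g; lies flat and loose on the shelf, slides and does not roll. Origin: centre of its underside, z up.
- pebble_grey: Dark grey flat river pebble, a smooth disc 30 mm in diameter and 15 mm thick, flat underneath, rim upright from 5 to 10 mm height and slightly drawn in above and below, about 26 g; lies flat and loose on the shelf, slides and does not roll. Origin: centre of its underside, z up.
- pebble_pale: Pale cream flat river pebble, a smooth disc 28 mm in diameter and 15 mm thick, flat underneath, rim upright from 5 to 10 mm height and slightly drawn in above and below, about 22 g; lies flat and loose on the shelf, slides and does not roll. Origin: centre of its underside, z up.
- dish: Round glass feeding dish, rim 90 mm in diameter, 35 mm high, loose; leave alone. Origin: centre of its underside.
- tong: Steel feeding tong lying flat, 200 mm long along its y, 26 mm wide, 12 mm high, loose; leave alone. Origin: on the shelf at the middle of its length.
- jar: Plastic jar with a green twist cap, 68 mm in diameter, 75 mm high, loose; leave alone. Origin: centre of its underside.
- hide: White plastic reptile hide (a box-shaped cave with a doorway), 100 mm along its x, 126 mm along its y, 64 mm high, loose; leave alone. Origin: centre of its underside.
Not all that is in view belongs to the job. Of the things that look like the pebble_red, the smaller one is meant.

How it is judged:
By the outcome, as a careful person would: the job done as asked, in the order asked, and still so for the second after the job is handed in, with the robot touching nothing.
It also fails if it takes over 72 s, if anything falls off the work surface, if the arm or the gripper's body presses on something with over 40 N, if the wrist force passes 120 N, or if a joint passes its speed limit or range.

### The arm

A 6-joint arm with a two-finger parallel gripper is mounted at the origin on the work surface. World frame = base frame: x ahead of the robot, y to its left, z up, the work surface at z = 0. Lengths are in m, angles in rad, forces in N, time in s.
With the tool pointing down it reaches from about 0.35 to 0.775 m from the base axis. Payload 7.3 kg.
Tool frame: the origin (TCP) lies between the finger pads; the fingertips stand ahead of it and the grasp point (between the pads) lies 3 mm ahead of it (r.nose_length is the z of the fingertips in the tool frame, in m); z points along the fingers, y is the line along which they close (so a half turn about z gives the same grasp; the last joint's range is limited). The gripper opens to 92 mm and grips with 3 to 60 N. Pads are 19 mm wide; open, the fingers measure 130 mm over their backs; the gripper's body (75 mm by 190 mm) begins 47 mm behind the grasp point.
Start: joints at [0.968, 0.342, 1.524, -0, 1.275, -0.146], TCP at [0.232, 0.471, 0.215] pointing down, gripper open.
Joint ranges: [-2.53, 2.53], [-0.77, 2.02], [0.04, 2.7], [-1, 4.14], [0.28, 2.66], [-3.11, 3.11]. Speed limits (rad/s): [2.57, 2.57, 3.14, 3.14, 3.14, 3.14].

### API

Orientations are given as a unit quaternion [w, x, y, z].
In Python, from plant import r gives the robot as it stands.
- The arm moves only by the tool servo_tool, never from a script. Its argument "motion" is a list of rows, each an object with "offset": the shift along the world's x, y, z in cm, a list of three; "turn": the turn about the world's z in rad. In form: [{"offset": [x, y, z], "turn": turn}, ...]. A call has 1 to 20 rows; each row shifts and turns the commanded pose from where the row before left it; what a row does not reach is not made up. A row lasts 1/8 s, in which the tool goes at most 62.5 mm and 10.7 degrees, less where a joint would pass 70% of its speed; a pose out of reach is approached as far as the arm can. A call with a gripper value outside its range is refused whole. "fingers" is the finger opening in cm, from 0 to 9.18, set as the call begins (left out, the last holds). The fingers move at their own pace and stop on an object; "grip_force" is the grip in N (left out, the last holds). Time passes only in rows, so rows that do not move let the fingers close. It gives the time, the measured TCP pose, the force, the opening and the grip force at its end, in the units of the state.
- r.get_state(): the state, without advancing time (a new reading comes with each control period).
- r.snapshot(name): name is "side" or "top" or "wrist"; returns a dict with "frame" (384x512x3 uint8, red, green, blue), "mtx" (3x3 intrinsics, pixels), "distortion" ([k1, k2, p1, p2, k3] as OpenCV has them; the pictures are not rectified), "view" (4x4, takes a point from world to camera coordinates); the wrist camera has in their place "T_tool_cam" (4x4, takes a point from camera to tool coordinates, whose origin is the TCP and whose axes are the flange's). Camera axes: x right, y up, looking along -z (the intrinsics and any distortion apply to the point x, -y, -z); pixel columns grow to the right and rows downward; lengths in m; the calibration is good to about 2 mm. A picture is of the moment at which its call begins: read the wrist's pose just before it. There is no depth.
- r.hand_in(): hands the job in; it is judged then, once.
The state is a dict: "time": time; "joint_positions": joint angles; "joint_velocities": joint speeds; "tau": joint torques, N m; "tool_pos": TCP position; "ee_rot": TCP orientation; "contact_force": force on the tool from outside, world axes, zero at the start; "moment": the same for the moment, N m; "width": finger opening in m; "finger_force": force on a finger pad.
Only numpy, scipy, OpenCV 4.12 (cv2) and the standard library are available. Lean on these libraries where they do the work, as an engineer would, in place of code of your own. Each camera call takes 0.05 s, during which the arm holds its last target. There are 200 camera calls.

## Working session

There is one attempt and no reset: what is moved stays moved. The work goes in short steps, Python scripts to look and compute and a tool call to move; the robot and the scene stay as the last step left them, time stands still between calls to the robot, and variables do not carry over. Pictures are saved under pics/ and viewed, at most 10 in all, crops included, and the job is handed in when it is done.

Besides the shell and the picture viewer there is one more tool, called after "Request:" by a JSON object that holds its "name" and its "arguments", one argument or row to a line. servo_tool: Moves the arm, as the interface text tells. Its arguments: {"type":"object","properties":{"motion":{"type":"array","items":{"type":"object","properties":{"offset":{"type":"array","items":{"type":"number"}},"turn":{"type":"number"}}}},"fingers":{"type":"number"},"grip_force":{"type":"number"}},"required":["motion"]}

```bash
mkdir -p pics; cat > h.py <<'E'
import numpy as np, cv2
from plant import r
def snap(n,f=None):
    s=r.snapshot(n)
    if f: cv2.imwrite('pics/'+f,s['frame'][:,:,::-1])
    return s
def pix(s,uv,z):
    """pixel(s) -> world point at height z (fixed cams)"""
    V=np.array(s['view']);K=np.array(s['mtx'],float);D=np.array(s['distortion'],float)
    n=cv2.undistortPoints(np.array(uv,float).reshape(-1,1,2),K,D).reshape(-1,2)
    d=np.c_[n[:,0],-n[:,1],-np.ones(len(n))]@V[:3,:3]
    c=-V[:3,:3].T@V[:3,3]
    return c+d*((z-c[2])/d[:,2])[:,None]
def proj(s,P):
    V=np.array(s['view']);p=np.atleast_2d(P)@V[:3,:3].T+V[:3,3]
    p=p*[1,-1,-1]
    return cv2.projectPoints(p.reshape(-1,1,3),np.zeros(3),np.zeros(3),np.array(s['mtx'],float),np.array(s['distortion'],float))[0].reshape(-1,2)
E
python3 - <<'E'
from h import *
a=snap('top','top.png');b=snap('side','side.png')
for s in(a,b):
    V=np.array(s['view']);print(-V[:3,:3].T@V[:3,3],s['distortion'])
print(r.nose_length,r.get_state()['tool_pos'],r.get_state()['ee_rot'],r.get_state()['time'])
E
```

```text
[0.43897034 0.01094333 0.91129784] [0.03073881 0.         0.         0.         0.        ]
[0.45838415 0.73627699 0.74059374] [-0.04858022  0.          0.          0.          0.        ]
0.022 [0.23131997 0.47088312 0.21480324] [-2.45756874e-04  2.26390367e-01  9.74036414e-01 -6.36195238e-04] 0.1
```

View pics/top.png

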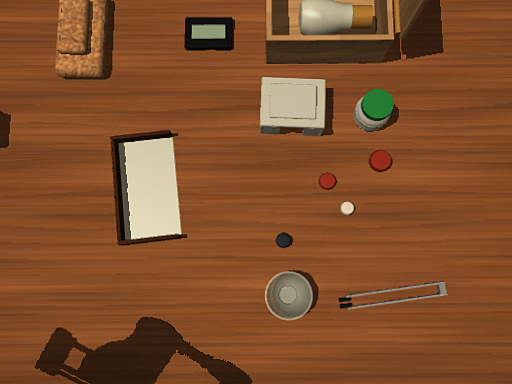

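View pics/side.png

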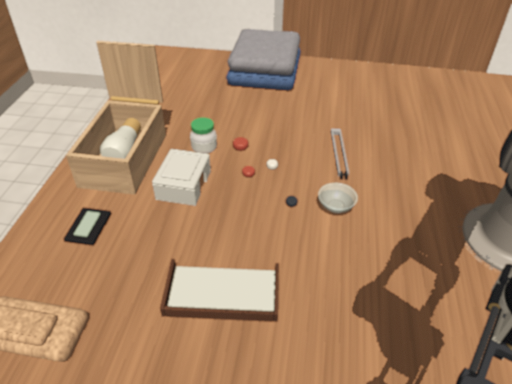

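Candidates for red: the disc at top (327,181) / side (248,172), and the disc at top (380,160) / side (241,144). The first is the smaller. Grey is at top (284,240), pale at (347,208). The corral is at (150,188) with its mouth facing right (−y). Next I measure from both views and check with a crop.

```bash
cat > m.py <<'E'
from h import *
def cent(s,box,f):
    x0,y0,x1,y1=box;im=s['frame'][y0:y1,x0:x1].astype(int)
    m=f(im).astype(np.uint8);n,l,st,c=cv2.connectedComponentsWithStats(m)
    if n<2: return None
    k=1+np.argmax(st[1:,4]);b=st[k]
    return np.array([b[0]+x0+b[2]/2-.5,b[1]+y0+b[3]/2-.5]),b[2:5]
red=lambda i:(i[...,0]>90)&(i[...,1]<60)&(i[...,2]<60)
dark=lambda i:i.max(-1)<70
pale=lambda i:i.min(-1)>140
def tri(a,b,ua,ub):
    z=np.linspace(-.01,.05,121)
    A=np.array([pix(a,ua,k)[0] for k in z]);B=np.array([pix(b,ub,k)[0] for k in z])
    e=np.linalg.norm(A-B,axis=1);i=e.argmin();return (A[i]+B[i])/2,e[i]
E
python3 - <<'E'
from m import *
a=snap('top');b=snap('side')
for n,f,ba,bb in [('red',red,(312,168,342,194),(238,162,258,180)),('bigred',red,(362,145,396,175),(230,134,252,153)),('grey',dark,(272,230,296,250),(282,193,300,209)),('pale',pale,(336,198,358,218),(263,156,282,172))]:
    A=cent(a,ba,f);B=cent(b,bb,f);P,e=tri(a,b,A[0],B[0]);print(n,A,B,P.round(4),round(e,4),'top@.012',pix(a,A[0],.012)[0].round(4),'diam',(A[1][0]/a['mtx'][0][0]*.9).round(4))
for n,ua,ub in [('mouthR near',(186,236),(279,265)),('mouthL far',(177,133),(172,263)),('back far',(111,137),(164,313)),('back near',(119,243),(277,318))]:
    P,e=tri(a,b,ua,ub);print(n,P.round(4),round(e,4),pix(a,ua,.028).round(4))
print('floor',pix(a,[(127,143),(174,138),(182,235),(131,239)],0).round(4))
for n,uv,z in [('dish',[(265,295),(313,295),(289,272),(289,319)],.035),('tong',[(339,300),(446,288),(444,281)],.012),('hide',[(263,78),(326,79),(324,124),(261,124)],.064),('hidebot',[(261,133),(322,135)],0.)]: print(n,pix(a,uv,z)[:,:2].round(3).tolist())
t=np.hstack([cv2.resize(a['frame'][130:260,260:410],(600,520),interpolation=2),])
cv2.imwrite('pics/crop.png',t[:,:,::-1])
E
```

```text
Traceback (most recent call last):
TypeError: 'NoneType' object is not subscriptable
```

```bash
sed -i 's/^red=.*/red=lambda i:(i[...,0]>60)\&(i[...,0]>2.7*i[...,1])\&(i[...,1]-i[...,2]<12)/' m.py
cat > q.py <<'E'
from m import *
a=snap('top');b=snap('side')
print(a['frame'][181,327],b['frame'][172,248],a['frame'][200,300],b['frame'][180,235],b['frame'][201,292])
for n,f,ba,bb in [('red',red,(312,168,342,194),(238,162,258,180)),('bigred',red,(362,145,396,175),(230,134,252,153)),('grey',dark,(272,230,296,250),(282,193,300,209)),('pale',pale,(336,198,358,218),(263,156,282,172))]:
    A=cent(a,ba,f);B=cent(b,bb,f)
    if A is None or B is None: print(n,A,B);continue
    P,e=tri(a,b,A[0],B[0]);print(n,A,B,P.round(4),round(e,4),'top@.012',pix(a,A[0],.012)[0].round(4),'diam',(A[1][0]/a['mtx'][0][0]*.9).round(4))
for n,ua,ub in [('mouthR near',(186,236),(279,265)),('mouthL far',(177,133),(172,263)),('back far',(111,137),(164,313)),('back near',(119,243),(277,318))]:
    P,e=tri(a,b,ua,ub);print(n,P.round(4),round(e,4),pix(a,ua,.028).round(4))
print('floor',pix(a,[(127,143),(174,138),(182,235),(131,239)],0).round(4))
for n,uv,z in [('dish',[(265,295),(313,295),(289,272),(289,319)],.035),('tong',[(339,300),(446,288),(444,281)],.012),('hide',[(263,78),(326,79),(324,124),(261,124)],.064),('hidebot',[(261,133),(322,135)],0.)]: print(n,pix(a,uv,z)[:,:2].round(3).tolist())
t=cv2.resize(np.hstack([a['frame'][120:260,255:405],a['frame'][120:260,100:200]]),None,fx=3,fy=3,interpolation=2)
cv2.imwrite('pics/crop.png',t[:,:,::-1])
E
python3 q.py
```

```text
[154  46  27] [201 107  87] [142  80  41] [176 127  87] [66 68 71]
red (array([324.5, 186.5]), array([10,  4, 12], dtype=int32)) None
bigred (array([378.5, 166. ]), array([18,  9, 29], dtype=int32)) None
grey (array([284., 240.]), array([ 17,  15, 195], dtype=int32)) (array([291. , 202.5]), array([ 9,  6, 26], dtype=int32)) [ 0.4954 -0.0356 -0.0025] 0.0029 top@.012 [ 0.496  -0.0347  0.012 ] diam 0.0332
pale (array([346.5, 207.5]), array([ 12,  12, 114], dtype=int32)) (array([272. , 163.5]), array([11, 10, 89], dtype=int32)) [ 0.558  -0.1592  0.008 ] 0.0036 top@.012 [ 0.5593 -0.1586  0.012 ] diam 0.0235
mouthR near [0.502  0.1574 0.0035] 0.0065 [[0.5035 0.1535 0.028 ]]
mouthL far [ 0.7182  0.182  -0.0055] 0.0006 [[0.7077 0.1758 0.028 ]]
back far [0.6984 0.3104 0.0135] 0.0114 [[0.6998 0.3056 0.028 ]]
back near [0.4894 0.2854 0.012 ] 0.0051 [[0.491  0.2803 0.028 ]]
floor [[0.6954 0.282  0.    ]
 [0.7057 0.1869 0.    ]
 [0.5076 0.1659 0.    ]
 [0.5003 0.2658 0.    ]]
dish [[0.393, 0.003], [0.393, -0.086], [0.435, -0.042], [0.35, -0.041]]
tong [[0.382, -0.138], [0.404, -0.342], [0.417, -0.339]]
hide [[0.807, 0.005], [0.804, -0.118], [0.714, -0.111], [0.714, 0.009]]
hidebot [[0.716, 0.009], [0.711, -0.116]]
```

View pics/crop.png

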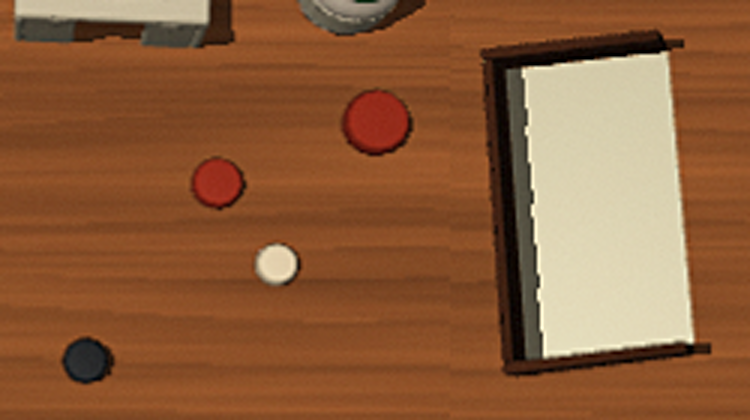

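The crop confirms it: the red pebble at about (327.7,181) is clearly smaller than the disc at (380,160). The corral's dark spurs past the mouth are shadows. Now I finish the numbers for the red disc and the jar.

```bash
python3 - <<'E'
from m import *
a=snap('top');b=snap('side')
for n,ua,ub in [('red',(327.7,181),(248.5,171.5)),('big',(380.4,160.5),(240.5,144))]:
    print(n,tri(a,b,ua,ub),pix(a,ua,.012))
print('jar cap',pix(a,[(377,104),(361,104),(377,120)],.075).round(3).tolist())
c=np.array([.6008,.2311,0]);t=.106;R=np.array([[np.cos(t),-np.sin(t),0],[np.sin(t),np.cos(t),0],[0,0,1]])
for x in(-60,0,60): print(x,(c+R@[x/1e3,.005,0]).round(4))
print(proj(b,np.array([c+R@[x,y,0] for x,y in[(-.1,-.055),(.1,-.055),(.1,.055),(-.1,.055)]])).round(0).tolist())
E
```

```text
red (array([ 0.61278032, -0.12472787,  0.002     ]), np.float64(0.003425785135615317)) [[ 0.61255853 -0.12311425  0.012     ]]
big (array([ 0.65370015, -0.2319027 ,  0.004     ]), np.float64(0.004108533419429097)) [[ 0.65383631 -0.22959715  0.012     ]]
jar cap [[0.749, -0.211, 0.075], [0.749, -0.181, 0.075], [0.717, -0.21, 0.075]]
-60 [0.5406 0.2297 0.    ]
0 [0.6003 0.2361 0.    ]
60 [0.6599 0.2424 0.    ]
[[274.0, 269.0], [177.0, 264.0], [166.0, 310.0], [273.0, 316.0]]
```

Request:
{"name": "servo_tool", "arguments": {
  "motion": [
    {"offset":[2,-4.2,0],"turn":-0.16},
    {"offset":[2,-4.2,0],"turn":-0.16},
    {"offset":[2,-4.2,0],"turn":-0.16},
    {"offset":[2,-4.2,0],"turn":-0.16},
    {"offset":[2,-4.2,0],"turn":-0.16},
    {"offset":[2,-4.2,0],"turn":-0.16},
    {"offset":[2,-4.2,0],"turn":-0.154},
    {"offset":[2,-4.2,0],"turn":0},
    {"offset":[2,-4.2,0],"turn":0},
    {"offset":[2,-4.2,0],"turn":0},
    {"offset":[2,-4.2,0],"turn":0},
    {"offset":[2,-4.2,0],"turn":0},
    {"offset":[2,-4.2,0],"turn":0},
    {"offset":[2,-4,0],"turn":0},
    {"offset":[2,-4,0],"turn":0},
    {"offset":[2,-3.5,0],"turn":0},
    {"offset":[0,0,0],"turn":0},
    {"offset":[0,0,0],"turn":0}
  ],
  "fingers": 1.6
}}

```text
time: 2.65
tool_pos: [0.5511, -0.1892, 0.2151]
ee_rot: [-0.001, 0.707, 0.707, -0.0]
contact_force: [0.2, 0.9, 0.1]
width: 0.0158
finger_force: 0.0
```

Request:
{"name": "servo_tool", "arguments": {
  "motion": [
    {"offset":[0.5,-1,-4]},
    {"offset":[0,0,-4]},
    {"offset":[0,0,-4]},
    {"offset":[0,0,-3]},
    {"offset":[0,0,-2]},
    {"offset":[0,0,-1]},
    {"offset":[0,0,-0.6]},
    {"offset":[0,0,0]},
    {"offset":[0,0,0]}
  ]
}}

```text
invalid input
```

```bash
python3 - <<'E'
from h import *
b=snap('side');s=r.snapshot('wrist')
cv2.imwrite('pics/w1.png',np.hstack([cv2.resize(b['frame'][100:250,180:340],(400,375)),cv2.resize(s['frame'],(400,300))[:, :].repeat(1,0) if 0 else cv2.copyMakeBorder(cv2.resize(s['frame'],(400,300)),0,75,0,0,0)])[:,:,::-1])
E
```

```text
(no output)
```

View pics/w1.png

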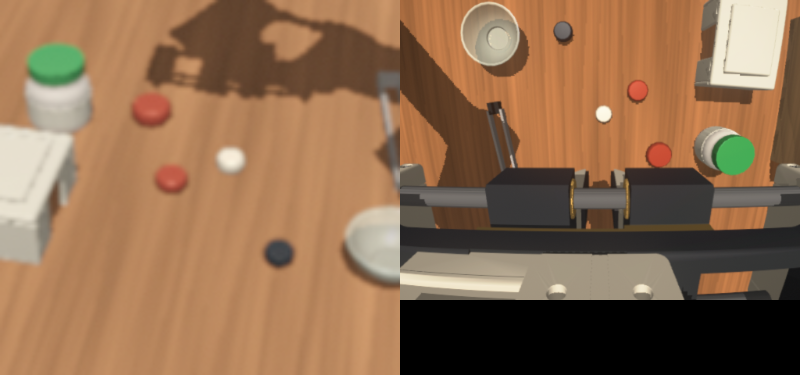

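The move was refused because "turn" was missing, so the arm is still at height. The wrist view shows pale (603,114) and red (637,90) ahead of the fingers and the big red (659,154) to the right. The lower rake stays clear of it.

Request:
{"name": "servo_tool", "arguments": {
  "motion": [
    {"offset":[0.5,-1,-4],"turn":0},
    {"offset":[0,0,-4],"turn":0},
    {"offset":[0,0,-4],"turn":0},
    {"offset":[0,0,-3],"turn":0},
    {"offset":[0,0,-2],"turn":0},
    {"offset":[0,0,-1],"turn":0},
    {"offset":[0,0,-0.8],"turn":0},
    {"offset":[0,0,0],"turn":0},
    {"offset":[0,0,0],"turn":0}
  ]
}}

```text
time: 3.88
tool_pos: [0.557, -0.2, 0.0282]
ee_rot: [0.001, 0.707, 0.707, 0.0]
contact_force: [-0.1, 0.4, 0.7]
width: 0.016
finger_force: 0.0
```

```bash
python3 - <<'E'
from h import *
b=snap('side');a=snap('top')
cv2.imwrite('pics/w2.png',np.hstack([cv2.resize(b['frame'][100:250,200:360],(400,375)),cv2.resize(a['frame'][130:280,260:420],(400,375))])[:,:,::-1])
E
```

```text
(no output)
```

View pics/w2.png

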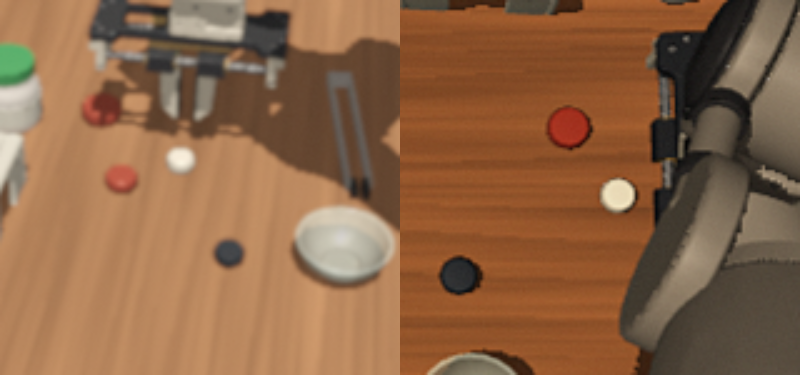

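The fingers stand right behind the pale pebble (side crop: fingertips about (187,115), pebble (181,159)). Pushing it now.

Request:
{"name": "servo_tool", "arguments": {
  "motion": [
    {"offset":[0,0,-0.25],"turn":0},
    {"offset":[0,1,0],"turn":0},
    {"offset":[0,1.5,0],"turn":0},
    {"offset":[0,1.5,0],"turn":0},
    {"offset":[0,1.5,0],"turn":0},
    {"offset":[0,1.5,0],"turn":0},
    {"offset":[0,1.5,0],"turn":0},
    {"offset":[0,1.5,0],"turn":0},
    {"offset":[0,1.5,0],"turn":0},
    {"offset":[0,1.5,0],"turn":0},
    {"offset":[0.2,1.5,0],"turn":0},
    {"offset":[0.2,1.5,0],"turn":0},
    {"offset":[0.2,1.5,0],"turn":0},
    {"offset":[0.2,1.5,0],"turn":0},
    {"offset":[0.2,1.5,0],"turn":0},
    {"offset":[0.2,1.5,0],"turn":0},
    {"offset":[0.2,1.5,0],"turn":0},
    {"offset":[0,0,0],"turn":0}
  ]
}}

```text
time: 6.22
tool_pos: [0.5706, 0.0364, 0.0249]
ee_rot: [0.0, 0.707, 0.708, 0.0]
contact_force: [0.5, -0.1, -0.5]
width: 0.0161
finger_force: 0.0
```

```bash
python3 - <<'E'
from h import *
b=snap('side');a=snap('top');print(r.get_state()['tool_pos'])
cv2.imwrite('pics/w3.png',np.hstack([cv2.resize(b['frame'][130:330,150:350],(400,400)),cv2.resize(a['frame'][100:300,200:400],(400,400))])[:,:,::-1])
E
```

```text
[0.57053105 0.0351971  0.0248865 ]
```

View pics/w3.png

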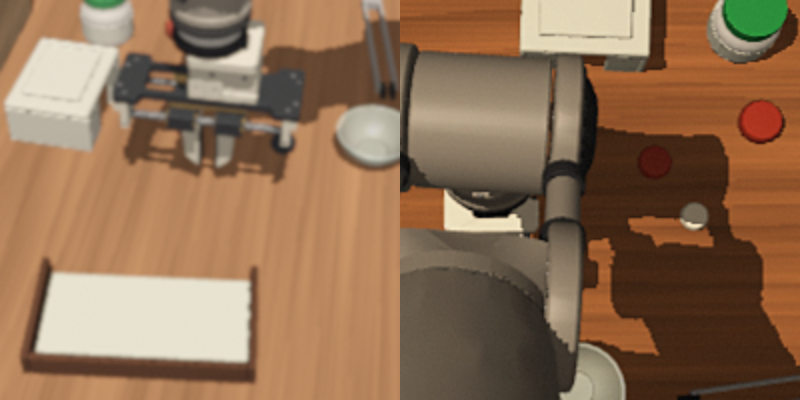

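```bash
python3 - <<'E'
from m import *
a=snap('top');b=snap('side');s=r.get_state();print(s['tool_pos'],s['time'],s['joint_positions'])
f=lambda i:(i.max(-1)-i.min(-1)<45)&(i.max(-1)>70)
A=cent(a,(336,195,362,222),f);B=cent(b,(255,150,290,180),f);print(A,B)
# where should fingertips project now, and at earlier w2 pose
for y in (-.2,.035): print(proj(a,[[.557 if y<0 else .5705,y,.004]]),proj(b,[[.557 if y<0 else .5705,y,.004]]))
for n,box in [('pale expected side',None)]: print(proj(b,[[.559,-.159,.015]]),proj(a,[[.559,-.159,.015]]))
E
```

```text
[0.57050837 0.03474889 0.02490379] 6.425 [-7.31410062e-02  6.37223069e-01  1.61593403e+00 -2.09889569e-04
  8.88453991e-01 -7.25641737e-02]
(array([347. , 207.5]), array([ 15,  14, 140], dtype=int32)) (array([272. , 164.5]), array([ 35,  30, 695], dtype=int32))
[[366.70383494 209.08494261]] [[273.72745945 154.93231989]]
[[248.30111636 202.85432902]] [[254.07231112 218.01396988]]
[[270.97901987 161.27056895]] [[346.99897433 207.42829927]]
```

The pale pebble is still at top (347,208), so the tips passed over it. In the side view the tips show about 7 px higher than predicted. I'm feeling for the shelf here on free ground.

Request:
{"name": "servo_tool", "arguments": {
  "motion": [
    {"offset":[0,0,-0.2],"turn":0},
    {"offset":[0,0,-0.2],"turn":0},
    {"offset":[0,0,0],"turn":0}
  ]
}}

```text
time: 6.8
tool_pos: [0.5704, 0.035, 0.0207]
ee_rot: [-0.0, 0.707, 0.707, -0.0]
contact_force: [0.7, 0.4, -0.5]
width: 0.0161
finger_force: 0.0
```

```bash
python3 - <<'E'
from h import *
b=snap('side');a=snap('top');s=r.get_state();print(s['tool_pos'],s['contact_force'])
for uv in [(274.8,147.2)]:
  for z in (.005,.01,.015,.02,.025): print(z,pix(b,uv,z)[0],proj(b,[[.5705,.035,z]]))
cv2.imwrite('pics/w4.png',cv2.resize(b['frame'][160:250,200:320],(800,600),interpolation=2)[:,:,::-1])
E
```

```text
[0.57056359 0.03509177 0.02090682] [ 0.32386614 -0.23905315  0.70236724]
0.005 [ 0.5584222  -0.23237893  0.005     ] [[254.0743987  217.70490481]]
0.01 [ 0.55774222 -0.22579475  0.01      ] [[254.08488132 216.15333722]]
0.015 [ 0.55706224 -0.21921058  0.015     ] [[254.09543899 214.5912925 ]]
0.02 [ 0.55638226 -0.2126264   0.02      ] [[254.1060725  213.01866964]]
0.025 [ 0.55570228 -0.20604222  0.025     ] [[254.11678262 211.43536637]]
```

View pics/w4.png

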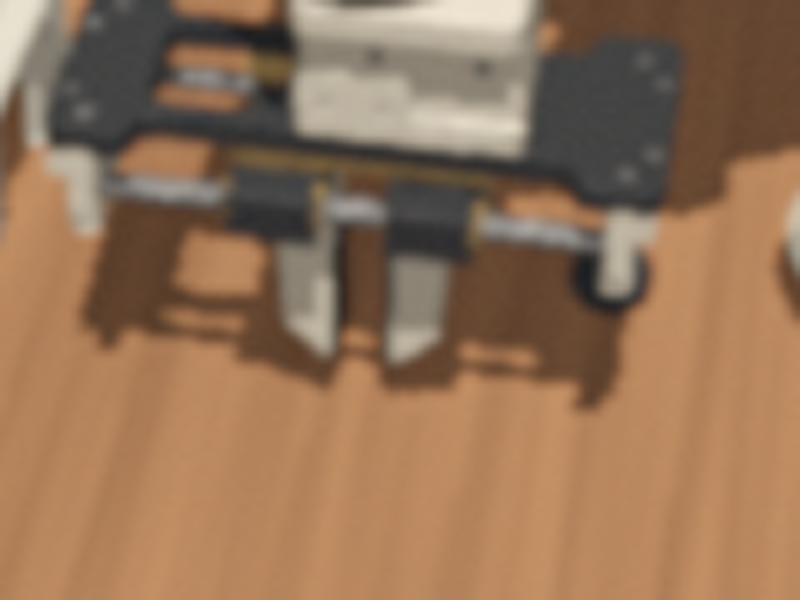

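The tips are bevelled and sit at about row 214, which puts them roughly 16 mm above the shelf. The effective nose is shorter than stated, so I keep lowering in small steps and watch the force.

Request:
{"name": "servo_tool", "arguments": {
  "motion": [
    {"offset":[0,0,-0.2],"turn":0},
    {"offset":[0,0,-0.2],"turn":0},
    {"offset":[0,0,-0.2],"turn":0},
    {"offset":[0,0,0],"turn":0}
  ]
}}

```text
time: 7.4
tool_pos: [0.5704, 0.0352, 0.0147]
ee_rot: [-0.0, 0.707, 0.707, -0.0]
contact_force: [0.4, 0.1, 1.5]
width: 0.0158
finger_force: 0.0
```

Request:
{"name": "servo_tool", "arguments": {
  "motion": [
    {"offset":[0,0,-0.2],"turn":0},
    {"offset":[0,0,0],"turn":0}
  ]
}}

```text
time: 7.65
tool_pos: [0.5705, 0.0352, 0.0128]
ee_rot: [-0.0, 0.707, 0.707, -0.0]
contact_force: [1.3, 0.4, 0.5]
width: 0.016
finger_force: 0.0
```

Request:
{"name": "servo_tool", "arguments": {
  "motion": [
    {"offset":[0,0,-0.2],"turn":0},
    {"offset":[0,0,0],"turn":0}
  ]
}}

```text
time: 7.9
tool_pos: [0.5704, 0.0352, 0.0108]
ee_rot: [-0.0, 0.707, 0.707, -0.0]
contact_force: [0.1, 0.0, -0.3]
width: 0.0158
finger_force: 0.0
```

Request:
{"name": "servo_tool", "arguments": {
  "motion": [
    {"offset":[0,0,-0.2],"turn":0},
    {"offset":[0,0,0],"turn":0}
  ]
}}

```text
time: 8.15
tool_pos: [0.5704, 0.0352, 0.0088]
ee_rot: [-0.0, 0.707, 0.707, -0.0]
contact_force: [-0.9, 0.1, 0.5]
width: 0.016
finger_force: 0.0
```

Request:
{"name": "servo_tool", "arguments": {
  "motion": [
    {"offset":[0,0,-0.15],"turn":0},
    {"offset":[0,0,0],"turn":0}
  ]
}}

```text
time: 8.4
tool_pos: [0.5705, 0.0352, 0.0073]
ee_rot: [-0.0, 0.707, 0.707, -0.0]
contact_force: [-0.2, 0.3, 0.5]
width: 0.016
finger_force: 0.0
```

Request:
{"name": "servo_tool", "arguments": {
  "motion": [
    {"offset":[0,0,-0.15],"turn":0},
    {"offset":[0,0,0],"turn":0}
  ]
}}

```text
time: 8.65
tool_pos: [0.5705, 0.0352, 0.0058]
ee_rot: [-0.0, 0.707, 0.707, -0.0]
contact_force: [0.3, -0.2, -0.5]
width: 0.016
finger_force: 0.0
```

Request:
{"name": "servo_tool", "arguments": {
  "motion": [
    {"offset":[0,0,-0.15],"turn":0},
    {"offset":[0,0,0],"turn":0}
  ]
}}

```text
time: 8.9
tool_pos: [0.5705, 0.0352, 0.0043]
ee_rot: [-0.0, 0.707, 0.707, -0.0]
contact_force: [0.4, -0.1, -0.1]
width: 0.016
finger_force: 0.0
```

Request:
{"name": "servo_tool", "arguments": {
  "motion": [
    {"offset":[0,0,-0.15],"turn":0},
    {"offset":[0,0,0],"turn":0}
  ]
}}

```text
time: 9.15
tool_pos: [0.5705, 0.0352, 0.0028]
ee_rot: [-0.0, 0.707, 0.707, -0.0]
contact_force: [-1.1, -0.3, 0.1]
width: 0.0158
finger_force: 0.0
```

```bash
python3 - <<'E'
from h import *
b=snap('side');s=r.get_state();print(s['tool_pos'],s['contact_force'])
for c in (249,259): print(c,b['frame'][200:228,c-1:c+2].mean(1).astype(int).tolist())
cv2.imwrite('pics/w5.png',cv2.resize(b['frame'][170:260,200:320],(800,600),interpolation=2)[:,:,::-1])
E
```

```text
[0.57048631 0.03519284 0.00285499] [ 0.55671807  0.2236405  -0.11347249]
249 [[118, 109, 96], [116, 108, 95], [105, 98, 87], [101, 94, 84], [102, 96, 85], [103, 96, 85], [105, 98, 87], [115, 108, 95], [129, 121, 107], [134, 126, 112], [138, 129, 115], [142, 134, 119], [143, 135, 120], [144, 136, 121], [145, 136, 121], [147, 137, 123], [149, 138, 122], [146, 132, 116], [133, 114, 97], [128, 96, 72], [152, 106, 72], [175, 125, 86], [182, 131, 91], [182, 132, 92], [183, 133, 92], [183, 133, 92], [184, 134, 93], [186, 135, 94]]
259 [[52, 50, 50], [50, 47, 48], [49, 48, 48], [56, 53, 53], [78, 73, 67], [105, 97, 86], [120, 111, 98], [122, 114, 101], [122, 113, 100], [122, 113, 101], [121, 113, 99], [121, 113, 100], [121, 113, 100], [121, 112, 100], [125, 116, 103], [143, 134, 119], [163, 153, 137], [167, 158, 141], [157, 146, 130], [136, 119, 103], [121, 92, 71], [140, 98, 67], [170, 121, 83], [184, 134, 93], [185, 135, 94], [185, 134, 94], [185, 135, 93], [185, 135, 94]]
```

```bash
python3 - <<'E'
from h import *
b=snap('side')
for x in(.475,.48):
  for z in (.04,.05,.06,.07,.08): print(x,z,proj(b,[[x,.035,z],[x,.05,z],[x,.065,z]]).round(0).tolist())
E
```

```text
0.475 0.04 [[297.0, 212.0], [297.0, 217.0], [296.0, 222.0]]
0.475 0.05 [[298.0, 209.0], [297.0, 213.0], [296.0, 218.0]]
0.475 0.06 [[298.0, 205.0], [297.0, 210.0], [297.0, 215.0]]
0.475 0.07 [[298.0, 202.0], [298.0, 207.0], [297.0, 212.0]]
0.475 0.08 [[299.0, 198.0], [298.0, 203.0], [297.0, 208.0]]
0.48 0.04 [[295.0, 211.0], [295.0, 216.0], [294.0, 221.0]]
0.48 0.05 [[296.0, 208.0], [295.0, 213.0], [294.0, 218.0]]
0.48 0.06 [[296.0, 205.0], [295.0, 210.0], [294.0, 215.0]]
0.48 0.07 [[296.0, 202.0], [295.0, 206.0], [295.0, 211.0]]
0.48 0.08 [[296.0, 198.0], [296.0, 203.0], [295.0, 208.0]]
```

View pics/w5.png

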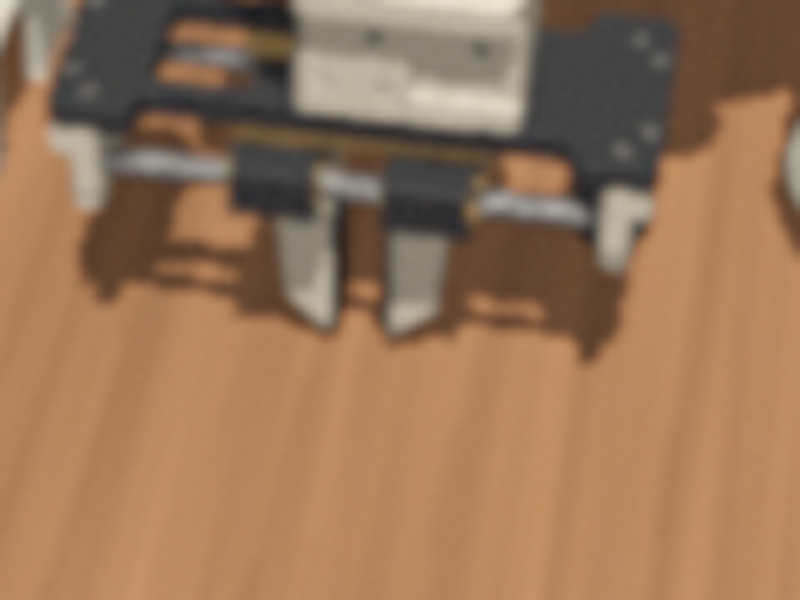

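The tips now almost touch their shadows, about 2–3 mm above the shelf, and the end brackets sit at roughly 47 mm. TCP z ≈ 0.003 is therefore the working height, and the body must stay clear of the hide and jar footprints. Grey goes first.

Request:
{"name": "servo_tool", "arguments": {
  "motion": [
    {"offset":[0,0,3],"turn":0},
    {"offset":[0,0,3],"turn":0},
    {"offset":[-1.8,-3,0],"turn":0},
    {"offset":[-1.8,-3,0],"turn":0},
    {"offset":[-1.8,-3,0],"turn":0},
    {"offset":[-1.7,-2.2,0],"turn":0},
    {"offset":[0,0,-2],"turn":0},
    {"offset":[0,0,-2],"turn":0},
    {"offset":[0,0,-1.2],"turn":0},
    {"offset":[0,0,-0.8],"turn":0},
    {"offset":[0,0,0],"turn":0}
  ]
}}

```text
time: 10.62
tool_pos: [0.4994, -0.0767, 0.0027]
ee_rot: [-0.0, 0.707, 0.707, -0.0]
contact_force: [-0.4, 0.3, 0.0]
width: 0.0164
finger_force: 0.0
```

Request:
{"name": "servo_tool", "arguments": {
  "motion": [
    {"offset":[0,1,0],"turn":0},
    {"offset":[0,1,0],"turn":0},
    {"offset":[0.4,1.5,0],"turn":0},
    {"offset":[0.4,1.5,0],"turn":0},
    {"offset":[0.4,1.5,0],"turn":0},
    {"offset":[0.4,1.5,0],"turn":0},
    {"offset":[0,0,0],"turn":0}
  ]
}}

```text
time: 11.5
tool_pos: [0.5163, 0.0048, 0.0035]
ee_rot: [0.0, 0.707, 0.708, 0.0]
contact_force: [-0.8, 0.4, 7.3]
width: 0.0161
finger_force: 3.3
```

```bash
python3 - <<'E'
from m import *
b=snap('side');a=snap('top');s=r.get_state();print(s['tool_pos'],s['contact_force'])
print(cent(b,(282,193,300,209),dark))
p=s['tool_pos'];print('expect pebble',proj(b,[[p[0],p[1]+.02,.012]]))
cv2.imwrite('pics/w6.png',np.hstack([cv2.resize(b['frame'][150:300,190:340],(400,400)),cv2.resize(a['frame'][130:280,200:350],(400,400))])[:,:,::-1])
E
```

```text
[0.51624413 0.00449456 0.00350899] [-0.33747065  1.20894659  6.50830775]
(array([291. , 195.5]), array([13,  6, 53], dtype=int32))
expect pebble [[278.72739164 215.1064427 ]]
```

View pics/w6.png

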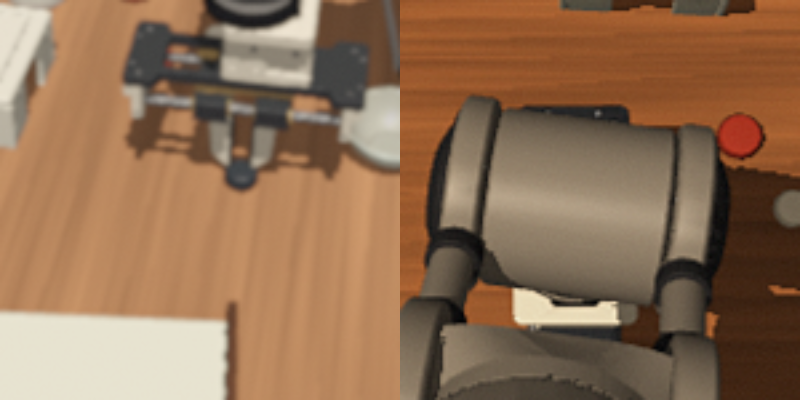

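The grey pebble sits in the V (side crop (240,172)), but there is a 7 N upward force, so the tips are riding on its upper bevel and are still too high. I back off and feel further down.

Request:
{"name": "servo_tool", "arguments": {
  "motion": [
    {"offset":[-0.2,-1,0],"turn":0},
    {"offset":[-0.2,-1,0],"turn":0},
    {"offset":[0,0,-0.2],"turn":0},
    {"offset":[0,0,-0.1],"turn":0},
    {"offset":[0,0,0],"turn":0}
  ]
}}

```text
time: 12.22
tool_pos: [0.5114, -0.0165, -0.0004]
ee_rot: [-0.0, 0.707, 0.707, -0.0]
contact_force: [-0.3, 0.4, -0.2]
width: 0.016
finger_force: 0.0
```

Request:
{"name": "servo_tool", "arguments": {
  "motion": [
    {"offset":[0,0,-0.15],"turn":0},
    {"offset":[0,0,-0.15],"turn":0},
    {"offset":[0,0,0],"turn":0}
  ]
}}

```text
time: 12.6
tool_pos: [0.5114, -0.0167, -0.0032]
ee_rot: [-0.0, 0.707, 0.707, -0.0]
contact_force: [0.9, 0.2, -0.6]
width: 0.0162
finger_force: 0.0
```

Request:
{"name": "servo_tool", "arguments": {
  "motion": [
    {"offset":[0,0,-0.15],"turn":0},
    {"offset":[0,0,0],"turn":0}
  ]
}}

```text
time: 12.85
tool_pos: [0.5115, -0.0168, -0.0047]
ee_rot: [-0.0, 0.707, 0.707, -0.0]
contact_force: [-0.1, -0.7, -0.4]
width: 0.016
finger_force: 0.0
```

Request:
{"name": "servo_tool", "arguments": {
  "motion": [
    {"offset":[0,0,-0.15],"turn":0},
    {"offset":[0,0,0],"turn":0}
  ]
}}

```text
time: 13.1
tool_pos: [0.5115, -0.0168, -0.0062]
ee_rot: [-0.0, 0.707, 0.707, -0.0]
contact_force: [-0.7, 1.2, 0.0]
width: 0.0163
finger_force: 0.0
```

Request:
{"name": "servo_tool", "arguments": {
  "motion": [
    {"offset":[0,0,-0.15],"turn":0},
    {"offset":[0,0,0],"turn":0}
  ]
}}

```text
time: 13.35
tool_pos: [0.5115, -0.0168, -0.0077]
ee_rot: [-0.0, 0.707, 0.707, -0.0]
contact_force: [0.2, 0.1, -0.1]
width: 0.016
finger_force: 0.0
```

Request:
{"name": "servo_tool", "arguments": {
  "motion": [
    {"offset":[0,0,-0.1],"turn":0},
    {"offset":[0,0,0],"turn":0}
  ]
}}

```text
time: 13.6
tool_pos: [0.5115, -0.0168, -0.0086]
ee_rot: [-0.0, 0.707, 0.707, -0.0]
contact_force: [-0.6, -0.1, 0.6]
width: 0.016
finger_force: 0.0
```

Request:
{"name": "servo_tool", "arguments": {
  "motion": [
    {"offset":[0.5,0.3,0],"turn":0},
    {"offset":[0,1,0],"turn":0},
    {"offset":[0,1,0],"turn":0},
    {"offset":[0.4,1.4,0],"turn":0},
    {"offset":[0.4,1.4,0],"turn":0},
    {"offset":[0.4,1.4,0],"turn":0},
    {"offset":[0,0,0],"turn":0}
  ]
}}

```text
time: 14.48
tool_pos: [0.5289, 0.0494, -0.0086]
ee_rot: [0.0, 0.706, 0.708, 0.0]
contact_force: [-0.1, 0.0, -0.1]
width: 0.0157
finger_force: 0.0
```

```bash
python3 - <<'E'
from m import *
b=snap('side');s=r.get_state();p=s['tool_pos'];print(p,s['contact_force'],s['width'])
e=proj(b,[[p[0],p[1]+.022,.012]])[0];print('expect',e)
i=e.astype(int);f=lambda im:(im.max(-1)<85)&(im.max(-1)-im.min(-1)<22)
A=cent(b,(i[0]-16,i[1]-8,i[0]+16,i[1]+14),f);print(A,pix(b,A[0],.009))
E
```

```text
[ 0.52858958  0.04881398 -0.00864156] [-0.56603418 -0.07345482 -0.29402834] 0.015796201649667357
expect [270.45133497 229.49213098]
(array([270., 232.]), array([11, 11, 96], dtype=int32)) [[0.52883817 0.0755281  0.009     ]]
```

Now it slides cleanly with no vertical force. Continuing into the corral.

Request:
{"name": "servo_tool", "arguments": {
  "motion": [
    {"offset":[0.4,1.4,0],"turn":0},
    {"offset":[0.4,1.4,0],"turn":0},
    {"offset":[0.4,1.4,0],"turn":0},
    {"offset":[0.4,1.4,0],"turn":0},
    {"offset":[0.4,1.4,0],"turn":0},
    {"offset":[0.4,1.4,0],"turn":0},
    {"offset":[0.4,1.4,0],"turn":0},
    {"offset":[0,1.4,0],"turn":0},
    {"offset":[0,1.4,0],"turn":0},
    {"offset":[0,1,0],"turn":0},
    {"offset":[0,1,0],"turn":0},
    {"offset":[0,0.6,0],"turn":0},
    {"offset":[0,0.3,0],"turn":0},
    {"offset":[0,0,0],"turn":0}
  ]
}}

```text
time: 16.27
tool_pos: [0.5566, 0.2032, -0.0086]
ee_rot: [0.0, 0.707, 0.707, 0.0]
contact_force: [0.2, -0.0, 0.8]
width: 0.0162
finger_force: 0.0
```

```bash
cat > g.py <<'E'
from m import *
b=snap('side');s=r.get_state();p=s['tool_pos'];print(p,s['contact_force'],s['time'])
im=b['frame'][255:325,160:285].astype(int)
c,t=np.array([.6008,.2311]),.106
R=np.array([[np.cos(t),-np.sin(t)],[np.sin(t),np.cos(t)]])
for n,f in [('grey',lambda i:(i.max(-1)<95)&(i.max(-1)-i.min(-1)<18)),('red',lambda i:(i[...,0]>1.6*i[...,1])&(i[...,0]>120))]:
    A=cent(b,(160,255,285,325),f)
    if A: w=pix(b,A[0],.009)[0];print(n,A,w.round(4),'corral mm',(R.T@(w[:2]-c)*1e3).round(1))
E
python3 g.py
```

```text
[ 0.5565657   0.20303338 -0.0085796 ] [-0.06555057 -0.21141106 -0.28313351] 16.325
grey (array([255. , 262.5]), array([ 59,  16, 191], dtype=int32)) [0.5475 0.1633 0.009 ] corral mm [-60.2 -61.7]
```

Pale next.

Request:
{"name": "servo_tool", "arguments": {
  "motion": [
    {"offset":[0,-1,0],"turn":0},
    {"offset":[0,-2,3],"turn":0},
    {"offset":[0,-3,5],"turn":0},
    {"offset":[0,-5,0],"turn":0},
    {"offset":[0,-5,0],"turn":0},
    {"offset":[0,-5,0],"turn":0},
    {"offset":[0,-5,0],"turn":0},
    {"offset":[0,-5,0],"turn":0},
    {"offset":[0,-5,0],"turn":0},
    {"offset":[0,-4.5,0],"turn":0},
    {"offset":[0,0,0],"turn":0},
    {"offset":[0,0,-3],"turn":0},
    {"offset":[0,0,-3],"turn":0},
    {"offset":[0,0,-1.2],"turn":0},
    {"offset":[0,0,-0.8],"turn":0},
    {"offset":[0,0,0],"turn":0}
  ]
}}

```text
time: 18.32
tool_pos: [0.5567, -0.2017, -0.0083]
ee_rot: [0.0, 0.707, 0.707, 0.0]
contact_force: [-0.2, 0.3, 1.2]
width: 0.0159
finger_force: 0.0
```

```bash
python3 g.py; python3 - <<'E'
from m import *
a=snap('top')
print(cent(a,(334,196,360,220),lambda i:(i.max(-1)-i.min(-1)<45)&(i.max(-1)>70)))
E
```

```text
[ 0.55701543 -0.2018773  -0.00787824] [-0.32910561 -0.12977206 -0.65487994] 18.375
grey (array([245.5, 287.5]), array([ 12,  12, 116], dtype=int32)) [0.5557 0.2268 0.009 ] corral mm [-45.3   0.5]
(array([346.5, 213.5]), array([8, 2, 8], dtype=int32))
```

Grey is at corral (−45, 0.5) mm, wholly inside. Pushing pale.

Request:
{"name": "servo_tool", "arguments": {
  "motion": [
    {"offset":[0,1,0],"turn":0},
    {"offset":[0,1.4,0],"turn":0},
    {"offset":[0,1.4,0],"turn":0},
    {"offset":[0,1.4,0],"turn":0},
    {"offset":[0,1.4,0],"turn":0},
    {"offset":[0,1.4,0],"turn":0},
    {"offset":[0,1.4,0],"turn":0},
    {"offset":[0,1.4,0],"turn":0},
    {"offset":[0,1.4,0],"turn":0},
    {"offset":[0,1.4,0],"turn":0},
    {"offset":[0.3,1.4,0],"turn":0},
    {"offset":[0.3,1.4,0],"turn":0},
    {"offset":[0.3,1.4,0],"turn":0},
    {"offset":[0.3,1.4,0],"turn":0},
    {"offset":[0.3,1.4,0],"turn":0},
    {"offset":[0,0,0],"turn":0}
  ]
}}

```text
time: 20.42
tool_pos: [0.5717, 0.0054, -0.0086]
ee_rot: [0.0, 0.707, 0.708, 0.0]
contact_force: [-0.1, 0.0, -0.8]
width: 0.0164
finger_force: 0.0
```

```bash
python3 - <<'E'
from m import *
b=snap('side');s=r.get_state();p=s['tool_pos'];print(p,s['contact_force'],s['width'])
e=proj(b,[[p[0],p[1]+.023,.012]])[0];print('expect',e)
i=e.astype(int);f=lambda im:(im.max(-1)-im.min(-1)<55)&(im.min(-1)>150)
A=cent(b,(i[0]-20,i[1]-10,i[0]+20,i[1]+14),f);print(A, A and pix(b,A[0],.009))
E
```

```text
[ 0.5715489   0.0046774  -0.00864296] [ 0.54601541  0.43787505 -0.29872447] 0.016104684258880383
expect [254.1584802 213.1736337]
(array([255.5, 214. ]), array([ 14,  11, 116], dtype=int32)) [[0.56860716 0.02683376 0.009     ]]
```

Request:
{"name": "servo_tool", "arguments": {
  "motion": [
    {"offset":[0.4,1.4,0],"turn":0},
    {"offset":[0.4,1.4,0],"turn":0},
    {"offset":[0.4,1.4,0],"turn":0},
    {"offset":[0.4,1.4,0],"turn":0},
    {"offset":[0.4,1.4,0],"turn":0},
    {"offset":[0.4,1.4,0],"turn":0},
    {"offset":[0.4,1.4,0],"turn":0},
    {"offset":[0.4,1.4,0],"turn":0},
    {"offset":[0.4,1.4,0],"turn":0},
    {"offset":[0,1.4,0],"turn":0},
    {"offset":[0,1.4,0],"turn":0},
    {"offset":[0,1.4,0],"turn":0},
    {"offset":[0,1.2,0],"turn":0},
    {"offset":[0,1,0],"turn":0},
    {"offset":[0,0.6,0],"turn":0},
    {"offset":[0,0.4,0],"turn":0},
    {"offset":[0,0,0],"turn":0},
    {"offset":[0,-1,0],"turn":0},
    {"offset":[0,-2,3],"turn":0},
    {"offset":[0,-3,5],"turn":0}
  ]
}}

```text
time: 22.98
tool_pos: [0.6061, 0.143, 0.0705]
ee_rot: [-0.001, 0.707, 0.707, -0.002]
contact_force: [1.2, -0.3, -0.0]
width: 0.0162
finger_force: 0.0
```

Red sits too close to the hide for the body in this orientation, since the body would come within about 4 mm of it. I turn the rake 90°, nudge red 4 cm toward −x first, then push it as I did the others.

Request:
{"name": "servo_tool", "arguments": {
  "motion": [
    {"offset":[0.43,-2.95,0],"turn":0.1745},
    {"offset":[0.43,-2.95,0],"turn":0.1745},
    {"offset":[0.43,-2.95,0],"turn":0.1745},
    {"offset":[0.43,-2.95,0],"turn":0.1745},
    {"offset":[0.43,-2.95,0],"turn":0.1745},
    {"offset":[0.43,-2.95,0],"turn":0.1745},
    {"offset":[0.43,-2.95,0],"turn":0.1745},
    {"offset":[0.43,-2.95,0],"turn":0.1745},
    {"offset":[0.43,-2.95,0],"turn":0.1745},
    {"offset":[0,0,0],"turn":0},
    {"offset":[0,0,0],"turn":0}
  ]
}}

```text
time: 24.35
tool_pos: [0.6457, -0.1213, 0.0713]
ee_rot: [-0.0, 0.002, 1.0, 0.0]
contact_force: [-0.1, 0.1, 0.3]
width: 0.0158
finger_force: 0.0
```

```bash
python3 - <<'E'
from m import *
import g
b=snap('side')
# red pebble in side view
f=lambda i:(i[...,0]>2.0*i[...,2])&(i[...,0]>1.55*i[...,1])
A=cent(b,(236,160,262,184),f);print('red',A,A and pix(b,A[0],.009))
s=b['frame'].astype(int)
# pale on pale floor: edge check
im=b['frame'][262:312,160:285];e=cv2.Canny(im,40,90);print(np.array([(im.reshape(-1,3)).mean(0)]))
cv2.imwrite('/tmp/x.png',im)
n,l,st,ct=cv2.connectedComponentsWithStats(cv2.dilate(e,np.ones((2,2))));print([(x.tolist(),(c+[160,262]).round(1).tolist()) for x,c in zip(st[1:],ct[1:]) if x[2]<25])
E
```

```text
[ 0.64586101 -0.12081176  0.07138271] [ 0.42622524 -0.41347205 -0.61984976] 24.4
grey (array([245.5, 287.5]), array([ 12,  12, 115], dtype=int32)) [0.5557 0.2268 0.009 ] corral mm [-45.3   0.5]
red (array([247.5, 170.5]), array([ 14,  12, 140], dtype=int32)) [[ 0.61275374 -0.12008256  0.009     ]]
[[200.27296 183.34384 160.7088 ]]
[([52, 16, 17, 16, 149], [219.9, 286.0]), ([79, 19, 15, 15, 102], [246.0, 288.3]), ([12, 48, 13, 2, 26], [178.0, 310.5])]
```

Pale is inside at side (220,286) and grey is unchanged. Red is at (0.613, −0.121), unmoved. Lowering behind it and nudging toward −x.

Request:
{"name": "servo_tool", "arguments": {
  "motion": [
    {"offset":[0,0,-3],"turn":0},
    {"offset":[0,0,-3],"turn":0},
    {"offset":[0,0,-1.2],"turn":0},
    {"offset":[0,0,-0.8],"turn":0},
    {"offset":[0,0,0],"turn":0},
    {"offset":[-0.8,0,0],"turn":0},
    {"offset":[-1,0,0],"turn":0},
    {"offset":[-1,0,0],"turn":0},
    {"offset":[-1,0,0],"turn":0},
    {"offset":[-0.7,0,0],"turn":0},
    {"offset":[-0.3,0,0],"turn":0},
    {"offset":[0,0,0],"turn":0},
    {"offset":[1,0,0],"turn":0},
    {"offset":[0,0,4],"turn":0},
    {"offset":[0,0,4],"turn":0}
  ]
}}

```text
time: 26.32
tool_pos: [0.6087, -0.1212, 0.0717]
ee_rot: [-0.001, 0.0, 1.0, 0.0]
contact_force: [1.4, 0.3, 0.1]
width: 0.016
finger_force: 0.0
```

```bash
python3 - <<'E'
from m import *
b=snap('side')
f=lambda i:(i[...,0]>2.0*i[...,2])&(i[...,0]>1.55*i[...,1])
A=cent(b,(236,160,282,184),f);print('red',A,A and pix(b,A[0],.009));print(r.get_state()['contact_force'])
E
```

```text
red (array([263. , 172.5]), array([ 15,  12, 142], dtype=int32)) [[ 0.57339224 -0.1189834   0.009     ]]
[ 2.55577303 -0.65518294  3.56649579]
```

Request:
{"name": "servo_tool", "arguments": {
  "motion": [
    {"offset":[-0.4,-0.47,0],"turn":-0.1745},
    {"offset":[-0.4,-0.47,0],"turn":-0.1745},
    {"offset":[-0.4,-0.47,0],"turn":-0.1745},
    {"offset":[-0.4,-0.47,0],"turn":-0.1745},
    {"offset":[-0.4,-0.47,0],"turn":-0.1745},
    {"offset":[-0.4,-0.47,0],"turn":-0.1745},
    {"offset":[-0.4,-0.47,0],"turn":-0.1745},
    {"offset":[-0.4,-0.47,0],"turn":-0.1745},
    {"offset":[-0.35,-0.47,0],"turn":-0.1745},
    {"offset":[0,0,0],"turn":0},
    {"offset":[0,0,-3],"turn":0},
    {"offset":[0,0,-3],"turn":0},
    {"offset":[0,0,-1.2],"turn":0},
    {"offset":[0,0,-0.8],"turn":0},
    {"offset":[0,0,0],"turn":0}
  ]
}}

```text
time: 28.25
tool_pos: [0.573, -0.1636, -0.0084]
ee_rot: [0.0, 0.707, 0.707, 0.0]
contact_force: [-0.1, -0.3, 0.2]
width: 0.0161
finger_force: 0.0
```

Request:
{"name": "servo_tool", "arguments": {
  "motion": [
    {"offset":[0,1,0],"turn":0},
    {"offset":[0,1.2,0],"turn":0},
    {"offset":[0,1.4,0],"turn":0},
    {"offset":[0,1.4,0],"turn":0},
    {"offset":[0.2,1.4,0],"turn":0},
    {"offset":[0.2,1.4,0],"turn":0},
    {"offset":[0.2,1.4,0],"turn":0},
    {"offset":[0.2,1.4,0],"turn":0},
    {"offset":[0.2,1.4,0],"turn":0},
    {"offset":[0.2,1.4,0],"turn":0},
    {"offset":[0.2,1.4,0],"turn":0},
    {"offset":[0.2,1.4,0],"turn":0},
    {"offset":[0.2,1.4,0],"turn":0},
    {"offset":[0.2,1.4,0],"turn":0},
    {"offset":[0.2,1.4,0],"turn":0},
    {"offset":[0.2,1.4,0],"turn":0},
    {"offset":[0.2,1.4,0],"turn":0},
    {"offset":[0,0,0],"turn":0}
  ]
}}

```text
time: 30.5
tool_pos: [0.5988, 0.0697, -0.0087]
ee_rot: [-0.0, 0.707, 0.708, 0.0]
contact_force: [-0.5, -0.7, -1.0]
width: 0.0161
finger_force: 0.0
```

```bash
python3 - <<'E'
from m import *
b=snap('side');s=r.get_state();p=s['tool_pos'];print(p,s['contact_force'])
e=proj(b,[[p[0],p[1]+.025,.009]])[0];i=e.astype(int);print(e)
f=lambda i:(i[...,0]>2.0*i[...,2])&(i[...,0]>1.55*i[...,1])
A=cent(b,(i[0]-20,i[1]-14,i[0]+20,i[1]+16),f);print('red',A,A and pix(b,A[0],.009))
E
```

```text
[ 0.5986417   0.06899903 -0.00872559] [-0.3283891  -0.20678898  0.25292997]
[236.75106335 234.28319236]
red (array([237. , 234.5]), array([ 15,  16, 182], dtype=int32)) [[0.5979941 0.0945242 0.009    ]]
```

Request:
{"name": "servo_tool", "arguments": {
  "motion": [
    {"offset":[0.3,1.2,0],"turn":-0.1},
    {"offset":[0.5,1.2,0],"turn":-0.1},
    {"offset":[0.7,1.2,0],"turn":-0.1},
    {"offset":[0.7,1.2,0],"turn":-0.05},
    {"offset":[0.7,1.2,0],"turn":0},
    {"offset":[0.7,1.2,0],"turn":0},
    {"offset":[0.7,1.2,0],"turn":0},
    {"offset":[0.5,1.2,0],"turn":0},
    {"offset":[0.4,1.2,0],"turn":0.05},
    {"offset":[0.2,1,0],"turn":0.05},
    {"offset":[0,0.9,0],"turn":0.1},
    {"offset":[0,0.5,0],"turn":0.05},
    {"offset":[0,0.3,0],"turn":0},
    {"offset":[0,0,0],"turn":0}
  ]
}}

```text
time: 32.3
tool_pos: [0.6527, 0.2037, -0.0086]
ee_rot: [0.0, 0.742, 0.671, 0.0]
contact_force: [-0.5, 0.2, -0.2]
width: 0.0159
finger_force: 0.0
```

```bash
python3 g.py
```

```text
[ 0.65273538  0.20346618 -0.00854401] [ 0.68322397 -0.43460469  0.39779896] 32.35
grey (array([201.5, 263.5]), array([ 20,  18, 211], dtype=int32)) [0.654  0.1839 0.009 ] corral mm [ 48.  -52.6]
red (array([196. , 281.5]), array([ 15,  16, 172], dtype=int32)) [0.6538 0.2289 0.009 ] corral mm [52.4 -7.8]
```

Request:
{"name": "servo_tool", "arguments": {
  "motion": [
    {"offset":[0,-1,0],"turn":0},
    {"offset":[0,-1,1],"turn":0},
    {"offset":[0,0,5],"turn":0},
    {"offset":[0,0,5],"turn":0},
    {"offset":[-4,0,4],"turn":0},
    {"offset":[-5,-3,2],"turn":0},
    {"offset":[-5,-4,0],"turn":0},
    {"offset":[-5,-4,0],"turn":0},
    {"offset":[-4,-4,0],"turn":0},
    {"offset":[0,-4,0],"turn":0},
    {"offset":[0,0,0],"turn":0},
    {"offset":[0,0,0],"turn":0}
  ]
}}

```text
time: 33.85
tool_pos: [0.4253, -0.0048, 0.1619]
ee_rot: [0.0, 0.742, 0.67, 0.0]
contact_force: [0.3, -0.1, -0.2]
width: 0.0161
finger_force: 0.0
```

```bash
python3 g.py; python3 - <<'E'
from h import *
b=snap('side');a=snap('top')
cv2.imwrite('pics/fin.png',np.hstack([cv2.resize(b['frame'][100:340,140:380],(400,400)),cv2.resize(a['frame'][60:340,100:470],(400,303)).copy() if 0 else cv2.copyMakeBorder(cv2.resize(a['frame'][60:340,100:470],(400,303)),0,97,0,0,0)])[:,:,::-1])
E
```

```text
[ 0.42530292 -0.0043684   0.1617475 ] [ 0.23004012  0.85920133 -0.72360686] 33.9
grey (array([245.5, 287.5]), array([ 12,  12, 115], dtype=int32)) [0.5557 0.2268 0.009 ] corral mm [-45.3   0.5]
red (array([196. , 282.5]), array([ 15,  14, 160], dtype=int32)) [0.6532 0.2312 0.009 ] corral mm [52.1 -5.4]
```

View pics/fin.png

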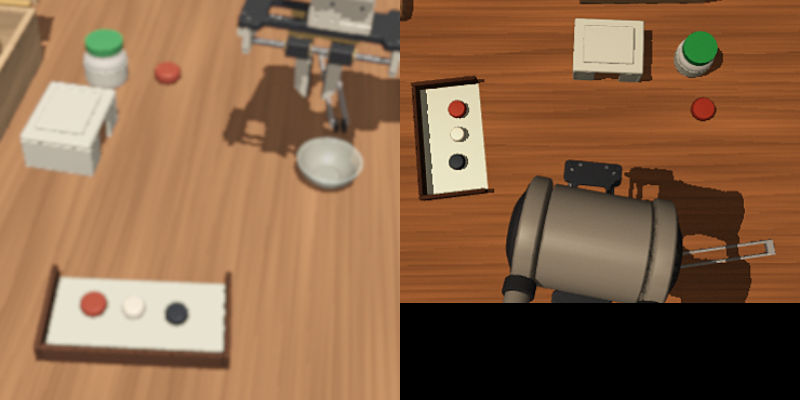

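All three pebbles lie flat and well inside the corral: red (93,303), pale (133,307), grey (176,313). The dish, tong, jar, hide and big red disc are where they were.

```bash
python3 -c "
from plant import r
print(r.hand_in())"
```

```text
the job is handed in; nothing more can be done
None
```

I handed the job in at about 34 s: the red, pale and grey pebbles lie flat and wholly inside the corral, and the last picture shows the dish, tong, jar and hide where they stood. On the first grey push the fingertips rode on the pebble's upper edge (about 7 N upward), so I lowered them and finished it cleanly.

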